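Count two coins out of the plunger dispenser

ROBOT

A 6-joint arm with a two-finger parallel gripper is mounted at the origin on the work surface. World frame = base frame: x ahead of the robot, y to its left, z up, the work surface at z = 0. Lengths are in m, angles in rad, forces in N, time in s.
With the tool pointing down it reaches from about 0.35 to 0.85 m from the base axis. Payload 8.1 kg.
Tool frame: the origin (TCP) lies at the very end of the fingers, on their centre line; the grasp point (between the pads) lies 19 mm behind it; z points along the fingers, y is the direction in which the jaws open and shut (so a half turn about z gives the same grasp; the last joint's range is limited). The gripper opens to 93 mm and grips with 3 to 60 N. Pads are 15 mm wide; open, the fingers measure 128 mm over their backs; the gripper's body (75 mm by 188 mm) begins 65 mm behind the grasp point.
Start: joints at [1.036, 0.13, 1.488, -0, 1.523, -0.085], TCP at [0.261, 0.54, 0.219] pointing down, gripper open.
Joint ranges: [-2.96, 2.96], [-0.89, 2.26], [0.02, 2.5], [-1.34, 4.48], [0, 2.73], [-2.66, 2.66]. Speed limits (rad/s): [2.39, 2.39, 2.79, 3.14, 3.14, 3.14].

INTERFACE

Orientations are given as a 3x3 rotation matrix whose columns are the frame's x, y, z axes.
In Python, from bench import manip, cams gives the robot as it stands.
- The arm moves only by the tool step_arm, never from a script. Its argument "steps" is a list that holds one entry, the list of rows, each a list of 7 numbers: the turn, a rotation vector about the world's x, y, z in degrees, then the shift along the world's x, y, z in m, then the gripper's target within -1 to 1 (shut at 1, half-way at 0, fully open at -1). A call has exactly 8 rows; each row is the pose to reach, as a shift and turn from the pose measured when the call began; what a row does not reach only later rows make up. A row lasts 1/8 s, in which the tool goes at most 62.5 mm and 10.7 degrees, less where a joint would pass 70% of its speed; a pose out of reach is approached as far as the arm can. A call with a gripper value outside its range is refused whole. The fingers move at their own pace and stop on an object; "squeeze" is the grip in N (left out, the last holds). Time passes only in rows, so rows that repeat a pose let the fingers close, or fill a call up. It gives the time, the measured TCP pose, the force and the opening at its end, in the units of the state.
- manip.get_state(): the state, without advancing time (a new reading comes with each control period).
- cams.snapshot(name): name is "scene" or "top" or "wrist"; returns the picture (384x512x3 uint8, red, green, blue); there is no depth.
- cams.camera_info(name): a dict with "camera_matrix" (3x3 intrinsics, pixels), "extrinsics" (4x4, takes a point from world to camera coordinates). Camera axes: x right, y down, z forward; pixel columns grow to the right and rows downward; lengths in m; the calibration is good to about 2 mm. A picture is of the moment at which its call begins: read the wrist's pose just before it. camera_info takes no time and is no camera call; for the wrist camera it gives the pose at the moment of the call.
- manip.close_job(): hands the job in, once; it reports no verdict.
The state is a dict: "time": time; "q": joint angles; "qvel": joint speeds; "effort": joint torques, N m; "tool_pos": TCP position; "eef_rot": TCP orientation; "contact_force": force on the tool from outside, world axes, zero at the start; "moment": the same for the moment, N m; "gripper_width": finger opening in m.
Only numpy, scipy, OpenCV 4.12 (cv2) and the standard library are available. Lean on these libraries where they do the work, as an engineer would, in place of code of your own. Each camera call takes 0.05 s, during which the arm holds its last target. There are 200 camera calls.

TASK

Stand the empty wooden tray on the shelf under the mouth of the coin dispenser and count exactly two coins out of the barrel into it. Each coin takes one full stroke of the knob: press it gently until you feel it bottom on its stop, never forcing it, then let it spring right back up. Leave the tray standing under the mouth with the two coins in it, the other coins in the barrel, and everything else on the shelf where it was.

Things in the scene. Friction and masses are not known exactly. Their poses are not given: they have to be found in the camera images.
- dispenser: Hand coin dispenser screwed to the shelf: iron foot, steel deck, upright brass barrel of coins, behind it a sprung plunger with a round wooden knob on top. Origin on the shelf under the barrel's axis; x points from mouth (front) to plunger (rear), z up. A crank joins plunger to slide: pressing the knob drives the lowest coin out of the mouth. The linkage is light: never load any part with over 22 N.
- mouth (a point): Middle of the deck's front edge, where coins come out: deck top, 44 mm above the shelf, 23.5 mm before the barrel's axis; axes as the dispenser. The deck is 6 mm thick, 64 mm wide and overhangs: the foot below begins 38 mm behind this edge, so a tray's end fits under it. A coin falls with its centre 5 to 25 mm in front of this edge.
- barrel_top (a point): Centre of the barrel's open top, 106 mm above the shelf; the barrel is 46 mm across, with a slit in front. The lowest coin falls out only in about the last 2 mm of the stroke; a short stroke leaves it stuck half out. The next coin drops into place about 0.3 s after the knob has come fully up. Each full stroke gives one coin.
- bush (a point): Centre of the top face of the fixed brass bush that guides the plunger's stem, 116 mm above the shelf, 84 mm behind the barrel's axis. Does not move. The knob (33 mm across, flat top 26 mm across, 18 mm high) is straight above it, screwed on the stem at a height that differs each time and is not measured: its top, when up, is 48 to 67 mm above this point.
- stop (a point): Point on the stem's axis 20 mm above the bush: the underside of the stem's steel collar when the plunger is up (this point is fixed and does not follow it). The plunger goes 20 mm straight down to a firm stop, the collar on the washered bush. Its spring takes about 3 N to start and 8 N at the bottom, and brings the plunger up again by itself when let go.
- tray: Loose open wooden tray, empty, 110 mm long (its x), 64 mm wide (its y), 26 mm high, walls and floor 4 mm thick, about 0.14 kg; origin at the centre of its underside, z up. Can be taken across its 64 mm width. Its length best lies along the dispenser's x, one end 15 to 25 mm under the mouth.
- coin1: Lowest coin of the five stacked in the barrel, thick copper, 38 mm across, 4 mm thick, 40 g; origin at the centre of its underside. To be counted out.
- coin2: Second lowest coin of the five stacked in the barrel, thick copper, 38 mm across, 4 mm thick, 40 g; origin at the centre of its underside. To be counted out.
- coin3: Third (middle) coin of the five stacked in the barrel, thick copper, 38 mm across, 4 mm thick, 40 g; origin at the centre of its underside. Stays in the barrel.
- coin4: Fourth coin of the five stacked in the barrel, thick copper, 38 mm across, 4 mm thick, 40 g; origin at the centre of its underside. Stays in the barrel.
- coin5: Top coin of the five stacked in the barrel, thick copper, 38 mm across, 4 mm thick, 40 g; origin at the centre of its underside. Stays in the barrel.
- bottle: Bystander: amber glass bottle with a cork, 62 mm across, 150 mm high; origin at the centre of its underside.
- money_box: Bystander: round tin money box with a coin slot on top, 76 mm across, 92 mm high; origin at the centre of its underside.
- magnifier: Bystander: brass magnifier lying flat, lens ring 92 mm across, 12 mm thick; origin under the lens centre, handle 95 mm long towards its -x.
- weight: Bystander: black iron coin weight with a small knob, 42 mm across, 47 mm high; origin at the centre of its underside.
Things that resemble listed ones, but are neither listed nor needed, are in the scene too. Of the things shaped like the tray, the wooden one is meant.

How it is judged:
On the way, in this order (a step that is already met when the one before it is completed fails the run):
1. the tray stands on the shelf under the mouth, let go (x of mouth in the frame of tray between -0.065 and 0.065 m and y of mouth in the frame of tray between -0.042 and 0.042 m and angle between tray's own z axis and vertical below 0.05 rad and height (world z) of tray below 0.006 m and linear speed of tray below 0.02 m/s and contact force between the fingers and tray below 0.1 N), for 0.2 s.
2. the first coin lies in the tray (x of coin1 in the frame of tray between -0.053 and 0.053 m and y of coin1 in the frame of tray between -0.031 and 0.031 m and z of coin1 in the frame of tray below 0.03 m), for 0.2 s.
3. the second coin lies in the tray (x of coin2 in the frame of tray between -0.053 and 0.053 m and y of coin2 in the frame of tray between -0.031 and 0.031 m and z of coin2 in the frame of tray below 0.03 m), for 0.2 s.
At the end, for the whole second after the job is handed in: The two lowest coins rest in the tray and the other three are in the barrel; the tray stands level on the shelf with the mouth over it or within 10 mm of its outline; bottle, money box, magnifier and weight are within 20 mm of where they were (all of step 2 and all of step 3 and x of mouth in the frame of tray between -0.065 and 0.065 m and y of mouth in the frame of tray between -0.042 and 0.042 m and angle between tray's own z axis and vertical below 0.05 rad and height (world z) of tray below 0.006 m and linear speed of tray below 0.02 m/s and linear speed of each of coin1, coin2 below 0.03 m/s and horizontal distance between each of coin3, coin4, coin5 and dispenser below 0.012 m and height (world z) of each of coin3, coin4, coin5 above 0.04 m and distance of each of bottle, money_box, magnifier, weight from where it was at the start of the episode below 0.02 m); the robot touches nothing.
It fails at once if the dispenser is pressed or pushed with more than 22 N (contact force between any of the fingers, the arm and dispenser above 22 N).
It fails at once if a third coin leaves the barrel (horizontal distance between any of coin3, coin4, coin5 and dispenser above 0.03 m).
It fails at once if a bystander is shifted by more than 20 mm or knocked over (distance of any of bottle, money_box, magnifier, weight from where it was at the start of the episode above 0.02 m or angle between any of bottle, money_box, magnifier, weight's own z axis and vertical above 0.3 rad).
It also fails if it takes over 58 s, if anything falls off the work surface, if the arm or the gripper's body presses on something with over 40 N, if the wrist force passes 120 N, or if a joint passes its speed limit or range.

## Working session

There is one attempt and no reset: what is moved stays moved. The work goes in short steps, Python scripts to look and compute and a tool call to move; the robot and the scene stay as the last step left them, time stands still between calls to the robot, and variables do not carry over. Pictures are saved under pics/ and viewed, about 8 in all and at most 12, crops included, and the job is handed in when it is done.

Besides the shell and the picture viewer there is one more tool, called after ">>>" as a command line: name --argument value ..., lists and objects as JSON in quotes. step_arm: Moves the arm, as the interface text tells. Its arguments: {"type":"object","properties":{"steps":{"type":"array"},"squeeze":{"type":"number"}},"required":["steps"]}

```bash
mkdir -p pics
python3 - <<'E'
from bench import manip, cams
import cv2, numpy as np
for n in ("scene","top"):
    im=cams.snapshot(n); cv2.imwrite(f"pics/{n}0.png",im[:,:,::-1])
    i=cams.camera_info(n); print(n,np.round(i["camera_matrix"],1).tolist(),np.round(i["extrinsics"],3).tolist())
print(manip.get_state())
E
```

```text
scene [[346.5, 0.0, 255.2], [0.0, 346.5, 191.5], [0.0, 0.0, 1.0]] [[-0.614, 0.789, 0.016, 0.324], [0.571, 0.458, -0.681, -0.263], [-0.545, -0.409, -0.732, 1.273], [0.0, 0.0, 0.0, 1.0]]
top [[479.0, 0.0, 260.8], [0.0, 479.0, 190.9], [0.0, 0.0, 1.0]] [[0.024, -1.0, -0.001, 0.035], [-0.993, -0.023, -0.112, 0.576], [0.112, 0.003, -0.994, 1.281], [0.0, 0.0, 0.0, 1.0]]
{'time': 0.1, 'q': array([ 1.03559150e+00,  1.31078229e-01,  1.48918489e+00, -1.18488597e-05,
        1.52305183e+00, -8.54117806e-02]), 'qvel': array([-0.00050746, -0.00132297, -0.00100073, -0.0003554 , -0.0023846 ,
       -0.00075065]), 'effort': array([ 7.83234500e-04, -5.61335385e+01, -4.93095088e+01,  7.70038250e-02,
        2.90679408e-02, -1.54081744e-05]), 'tool_pos': array([0.26058123, 0.53986053, 0.21768884]), 'eef_rot': array([[-9.00537291e-01,  4.34777914e-01, -8.68218482e-04],
       [ 4.34778760e-01,  9.00536072e-01, -1.48749050e-03],
       [ 1.35134046e-04, -1.71702362e-03, -9.99998517e-01]]), 'contact_force': array([-0.62932149, -0.11666224, -0.48149663]), 'moment': array([-0.00648075,  0.02447697,  0.00547502]), 'gripper_width': 0.09319176850408914}
```

View pics/scene0.png

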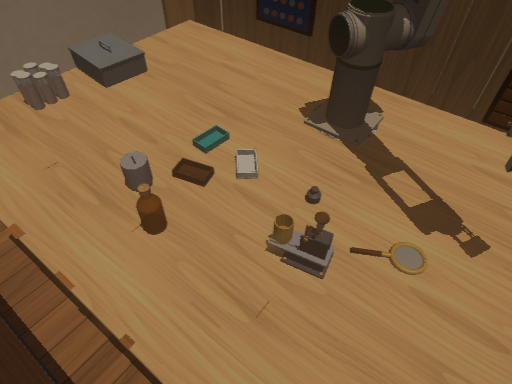

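View pics/top0.png

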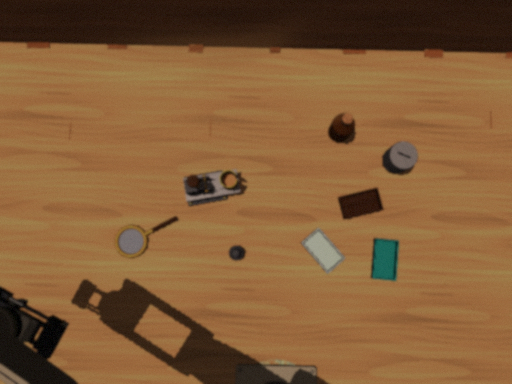

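The scene view shows the dispenser at about (300,240). There are three tray-shaped things:
- dark brown one: scene (193,172), top (361,203)
- teal one: scene (211,139), top (385,259)
- white/grey one: scene (247,163), top (322,250)

The brown one is the wooden candidate. I'll check it in a close crop and measure.

```bash
cat > h.py <<'E'
import numpy as np, cv2
from bench import manip, cams
def info(n):
    i=cams.camera_info(n); return np.array(i["camera_matrix"]),np.array(i["extrinsics"])
def ray(n,uv,cam=None):
    K,E=cam or info(n); d=E[:3,:3].T@np.linalg.solve(K,[uv[0],uv[1],1.]); return -E[:3,:3].T@E[:3,3],d
def onz(n,uv,z,cam=None):
    o,d=ray(n,uv,cam); return o+d*(z-o[2])/d[2]
def tri(rs):
    A=0;b=0
    for o,d in rs:
        d=d/np.linalg.norm(d); P=np.eye(3)-np.outer(d,d); A=A+P; b=b+P@o
    return np.linalg.solve(A,b)
def proj(n,p,cam=None):
    K,E=cam or info(n); c=K@(E[:3,:3]@np.asarray(p)+E[:3,3]); return c[:2]/c[2]
E
python3 - <<'E'
from h import *
t=cv2.imread("pics/top0.png"); s=cv2.imread("pics/scene0.png")
r=lambda im,x,y,w,h,f:cv2.resize(im[y:y+h,x:x+w],None,fx=f,fy=f,interpolation=cv2.INTER_CUBIC)
a=r(t,175,160,80,60,5); b=r(s,262,205,80,75,5)[:375]; c=r(t,330,180,60,45,5); d=r(s,165,150,60,45,5)
W=np.zeros((600,800,3),np.uint8); W[:300,:400]=a; W[:375,400:]=b; W[375:600,0:300]=c; W[375:600,400:700]=d
cv2.imwrite("pics/crop1.png",W)
hsv=cv2.cvtColor(t,cv2.COLOR_BGR2HSV)
roi=t[185:225,330:392]; m=(roi.max(2)<75).astype(np.uint8)
cs,_=cv2.findContours(m,cv2.RETR_EXTERNAL,cv2.CHAIN_APPROX_NONE); c=max(cs,key=cv2.contourArea)
R=cv2.minAreaRect(c); box=cv2.boxPoints(R)+[330,185]; print(R,box)
P=np.array([onz("top",p,.026) for p in box]); print(P.round(3),P.mean(0)); print([np.linalg.norm(P[i]-P[(i+1)%4]).round(4) for i in range(4)])
E
```

```text
((30.205886840820312, 18.323528289794922), (22.55581283569336, 40.01837158203125), 75.96376037597656) [[338.05883121 197.23529148]
 [376.88235474 187.52941227]
 [382.35294342 209.41176605]
 [343.52941895 219.11764526]]
[[ 0.563 -0.164  0.026]
 [ 0.592 -0.271  0.026]
 [ 0.532 -0.286  0.026]
 [ 0.503 -0.179  0.026]] [ 0.54757729 -0.22485891  0.026     ]
[np.float64(0.1108), np.float64(0.0619), np.float64(0.1102), np.float64(0.0617)]
```

View pics/crop1.png

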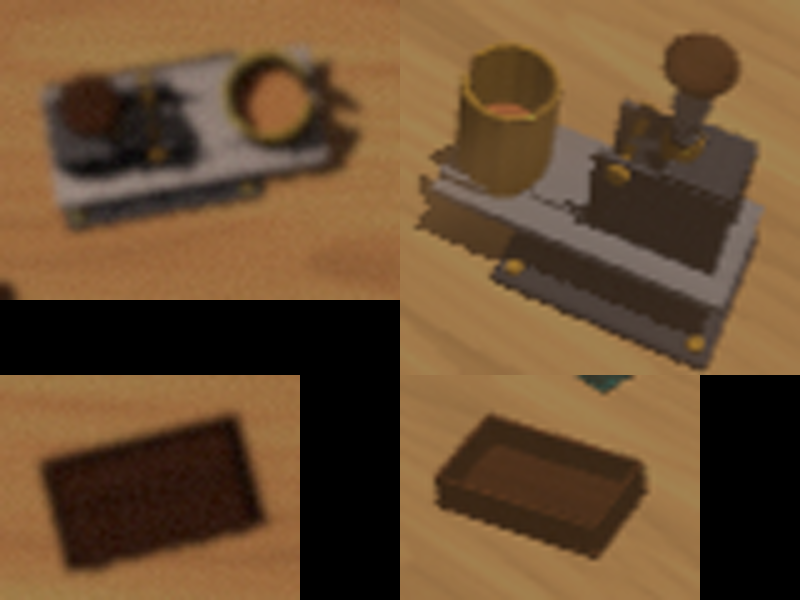

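The crop confirms the brown tray: it is wooden, empty and measures 111 x 62 mm. In the top crop the barrel ring is near (268,97) and the knob near (90,105); in the scene crop they are near (509,75) and (702,65). The mouth faces image right (-y). Next I'll triangulate these.

Run:
```python
from h import *
T=lambda x,y:((x+.5)/5-.5+175,(y+.5)/5-.5+160)
S=lambda x,y:((x-400+.5)/5-.5+262,(y+.5)/5-.5+205)
bt,bs=T(268,97),S(509,76)
print("barrel tri",tri([ray("top",bt),ray("scene",bs)]),onz("top",bt,.106),onz("scene",bs,.106))
kt,ks=T(90,105),S(702,66)
print("knob tri",tri([ray("top",kt),ray("scene",ks)]))
print("bush(scene,z.116)",onz("scene",S(685,148),.116))
for k,(p) in dict(upL=(45,88),upR=(308,46),loL=(60,210),loR=(328,165)).items(): print(k,onz("top",T(*p),.044))
for k,p in dict(rear_near=(722,305),front_near=(425,182),rear_far=(762,208)).items(): print("scene",k,onz("scene",S(*p),.044))
B=np.array([.5,0,0])
```

```text
barrel tri [0.59539817 0.13399671 0.10587782] [0.59544941 0.13386606 0.106     ] [0.59541575 0.13416643 0.106     ]
knob tri [0.58087785 0.21830038 0.16528302]
bush(scene,z.116) [0.58686354 0.22322853 0.116     ]
upL [0.60597082 0.26005837 0.044     ]
upR [0.63248958 0.11740373 0.044     ]
loL [0.53945258 0.24915147 0.044     ]
loR [0.5673961  0.10462559 0.044     ]
scene rear_near [0.6016521  0.26436001 0.044     ]
scene front_near [0.63223107 0.11529503 0.044     ]
scene rear_far [0.54252078 0.25257378 0.044     ]
```

Measured positions:
- **Barrel:** axis at (0.5954, 0.134), top z 0.106, which matches the given height.
- **Dispenser:** rear direction about 101°, so the mouth is at (0.600, 0.111) and the bush at (0.579, 0.2165).
- **Knob:** top at about z 0.165.
- **Tray:** centre (0.548, -0.225), long axis at -75°.

I'll grip the tray 30 mm off centre on its far end, so the gripper body clears the barrel.

>>> step_arm --steps '[[[0,0,-6.15,0.021,-0.056,0,-1],[0,0,-12.3,0.042,-0.112,0,-1],[0,0,-18.45,0.063,-0.168,0,-1],[0,0,-24.6,0.084,-0.224,0,-1],[0,0,-30.75,0.105,-0.28,0,-1],[0,0,-36.9,0.126,-0.336,0,-1],[0,0,-43.05,0.147,-0.392,0,-1],[0,0,-49.2,0.168,-0.448,0,-1]]]'

```text
time: 1.1
tool_pos: [0.4287, 0.09, 0.2175]
eef_rot: [[-0.256, 0.967, -0.002], [0.967, 0.256, -0.0], [0.0, -0.001, -1.0]]
contact_force: [0.9, 0.8, 0.7]
gripper_width: 0.0932
```

Run:
```python
from h import *
T=lambda x,y,z:onz("top",(x,y),z).round(3)
print("box",T(404,155,.092),"bottle",T(345,120,.15),"white",[T(*p,.0) for p in((303,238),(328,270),(342,262),(318,230))])
```

```text
box [ 0.672 -0.327  0.092] bottle [ 0.747 -0.161  0.15 ] white [array([ 0.449, -0.071,  0.   ]), array([ 0.363, -0.141,  0.   ]), array([ 0.386, -0.18 ,  0.   ]), array([ 0.473, -0.113,  0.   ])]
```

>>> step_arm --steps '[[[0,0,0,0.021,-0.057,0,-1],[0,0,0,0.042,-0.114,0,-1],[0,0,0,0.063,-0.172,0,-1],[0,0,0,0.085,-0.23,0,-1],[0,0,0,0.106,-0.287,0,-1],[0,0,0,0.127,-0.344,0,-1],[0,0,0,0.127,-0.344,-0.04,-1],[0,0,0,0.127,-0.344,-0.09,-1]]]'

```text
time: 2.1
tool_pos: [0.5564, -0.2555, 0.1271]
eef_rot: [[-0.254, 0.967, 0.0], [0.967, 0.254, -0.001], [-0.001, 0.0, -1.0]]
contact_force: [0.2, -0.4, -0.8]
gripper_width: 0.093
```

Run:
```python
from h import *
c=info("wrist"); im=cams.snapshot("wrist"); im=im[:,:,::-1].copy()
s=manip.get_state();print(s["tool_pos"],s["contact_force"])
d=np.array([.259,-.966]);n=np.array([.966,.259]);C=np.array([.5476,-.2249])
for a in(-1,1):
  for b in(-1,1):
    p=C+a*.055*d+b*.032*n; u=proj("wrist",[*p,.026],c); print(u)
    cv2.circle(im,tuple(int(v) for v in u),3,(0,0,255),1)
cv2.imwrite("pics/w1.png",im)
```

```text
[ 0.55184805 -0.25252769  0.11784734] [-3.13950975  0.96745655 -6.91978237]
[209.36077802  79.81678477]
[295.66170089  79.3724922 ]
[214.95596576 218.33639253]
[291.5870594  217.97149014]
```

View pics/w1.png

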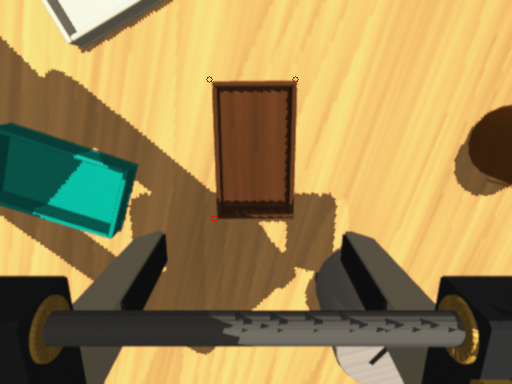

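The wrist view shows the wooden tray at (255,150), with the predicted corners within 2–4 px. I'll go down.

>>> step_arm --steps '[[[0,0,0,0.002,-0.001,-0.03,-1],[0,0,0,0.004,-0.0015,-0.06,-1],[0,0,0,0.004,-0.0015,-0.08,-1],[0,0,0,0.004,-0.0015,-0.095,-1],[0,0,0,0.004,-0.0015,-0.104,-1],[0,0,0,0.004,-0.0015,-0.106,-1],[0,0,0,0.004,-0.0015,-0.106,-1],[0,0,0,0.004,-0.0015,-0.106,-1]]]'

```text
time: 3.15
tool_pos: [0.5564, -0.2544, 0.0128]
eef_rot: [[-0.255, 0.967, -0.009], [0.967, 0.255, 0.004], [0.006, -0.008, -1.0]]
contact_force: [0.4, -0.4, 0.2]
gripper_width: 0.0928
```

>>> step_arm --steps '[[[-0.23,-0.5,0,0,0,-0.006,-1],[-0.23,-0.5,0,0,0,-0.0065,0],[-0.23,-0.5,0,0,0,-0.0065,1],[-0.23,-0.5,0,0,0,-0.0065,1],[-0.23,-0.5,0,0,0,-0.0065,1],[-0.23,-0.5,0,0,0,-0.0065,1],[-0.23,-0.5,0,0,0,-0.0065,1],[-0.23,-0.5,0,0,0,-0.0065,1]]]' --squeeze 30

```text
time: 4.15
tool_pos: [0.5566, -0.2544, 0.0064]
eef_rot: [[-0.255, 0.967, -0.0], [0.967, 0.255, 0.0], [0.0, -0.0, -1.0]]
contact_force: [-0.3, 0.5, 0.7]
gripper_width: 0.0637
```

>>> step_arm --steps '[[[0,0,0,0,0,0.008,1],[0,0,0,0.003,0.012,0.015,1],[0,0,-1,0.012,0.06,0.015,1],[0,0,-2,0.022,0.11,0.015,1],[0,0,-3,0.032,0.16,0.015,1],[0,0,-4,0.042,0.2,0.015,1],[0,0,-4,0.045,0.22,0.012,1],[0,0,-4,0.045,0.225,0.006,1]]]'

```text
time: 5.15
tool_pos: [0.6019, -0.0283, 0.0126]
eef_rot: [[-0.189, 0.982, 0.001], [0.982, 0.189, -0.0], [-0.0, 0.0, -1.0]]
contact_force: [0.8, -0.7, -0.6]
gripper_width: 0.0639
```

Run:
```python
from h import *
s=manip.get_state();print(s["tool_pos"],s["eef_rot"].round(3).tolist(),s["gripper_width"])
W=np.zeros((600,800,3),np.uint8)
im=cams.snapshot("top")[:,:,::-1]; cv2.imwrite("pics/top1.png",im); W[:300,:400]=cv2.resize(im[150:225,185:285],(400,300),interpolation=cv2.INTER_CUBIC)
im=cams.snapshot("scene")[:,:,::-1];cv2.imwrite("pics/scene1.png",im); W[:300,400:]=cv2.resize(im[180:270,220:340],(400,300),interpolation=cv2.INTER_CUBIC)
im=cams.snapshot("wrist")[:,:,::-1];cv2.imwrite("pics/wrist1.png",im); W[300:,:400]=cv2.resize(im,(400,300),interpolation=cv2.INTER_AREA)
cv2.imwrite("pics/m1.png",W)
```

```text
[ 0.60189492 -0.0282932   0.01260863] [[-0.189, 0.982, 0.001], [0.982, 0.189, -0.0], [-0.0, 0.0, -1.0]] 0.0639331456063154
```

View pics/m1.png

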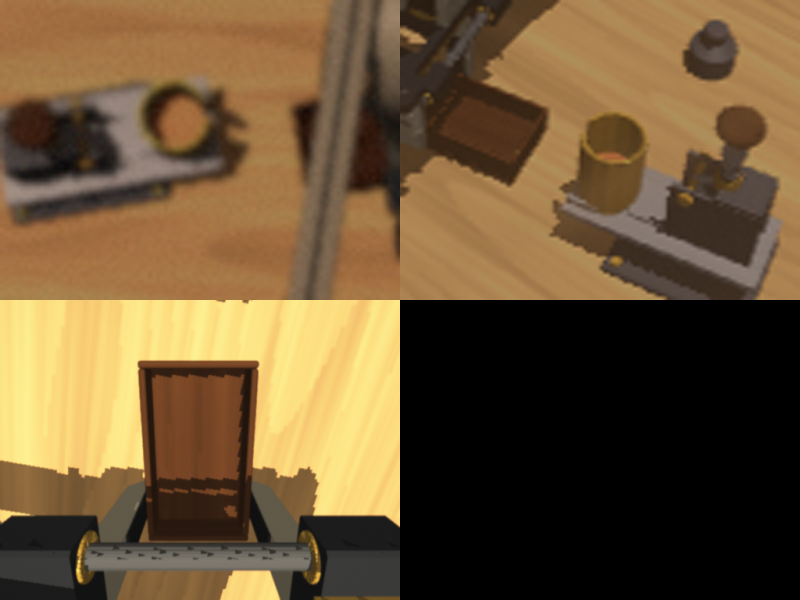

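The tray is held level and lined up with the mouth, and its path under the deck is clear. I'll slide it in low and set it down.

>>> step_arm --steps '[[[0,0,0,0.0015,0.01,-0.003,1],[0,0,0,0.004,0.026,-0.003,1],[0,0,0,0.006,0.042,-0.003,1],[0,0,0,0.008,0.058,-0.003,1],[0,0,0,0.01,0.07,-0.003,1],[0,0,0,0.0106,0.0744,-0.004,1],[0,0,0,0.0106,0.0744,-0.0055,1],[0,0,0,0.0106,0.0744,-0.006,1]]]'

```text
time: 6.3
tool_pos: [0.6116, 0.0446, 0.0064]
eef_rot: [[-0.187, 0.982, -0.001], [0.982, 0.187, 0.001], [0.001, -0.001, -1.0]]
contact_force: [-4.8, 4.7, 8.5]
gripper_width: 0.0636
```

>>> step_arm --steps '[[[0,0,0,0,0,0,0.2],[0,0,0,0,0,0,-0.5],[0,0,0,0,0,0,-1],[0,0,0,0,0,0,-1],[0,0,0,0.002,-0.006,0.04,-1],[0,0,0,0.004,-0.014,0.1,-1],[0,0,0,0.004,-0.014,0.16,-1],[0,0,0,0.004,-0.014,0.22,0]]]'

```text
time: 7.3
tool_pos: [0.6153, 0.0304, 0.2283]
eef_rot: [[-0.186, 0.982, -0.001], [0.982, 0.186, 0.001], [0.001, -0.001, -1.0]]
contact_force: [0.4, 0.2, -0.4]
gripper_width: 0.0871
```

Run:
```python
from h import *
W=np.zeros((600,800,3),np.uint8)
im=cams.snapshot("top")[:,:,::-1]; cv2.imwrite("pics/top2.png",im); W[:300,:400]=cv2.resize(im[150:225,185:285],(400,300),interpolation=cv2.INTER_CUBIC)
im=cams.snapshot("scene")[:,:,::-1];cv2.imwrite("pics/scene2.png",im); W[:300,400:]=cv2.resize(im[180:270,220:340],(400,300),interpolation=cv2.INTER_CUBIC)
c=info("wrist");s=manip.get_state();im=cams.snapshot("wrist")[:,:,::-1].copy();cv2.imwrite("pics/wrist2.png",im); 
np.savez("w2.npz",K=c[0],E=c[1])
W[300:,:400]=cv2.resize(im,(400,300),interpolation=cv2.INTER_AREA)
cv2.imwrite("pics/m2.png",W)
print(s["time"],s["tool_pos"],s["contact_force"],s["gripper_width"])
```

```text
7.4 [0.61971136 0.03038621 0.23615432] [-0.08138911  0.96606127 -0.19384056] 0.07959933522870949
```

View pics/m2.png

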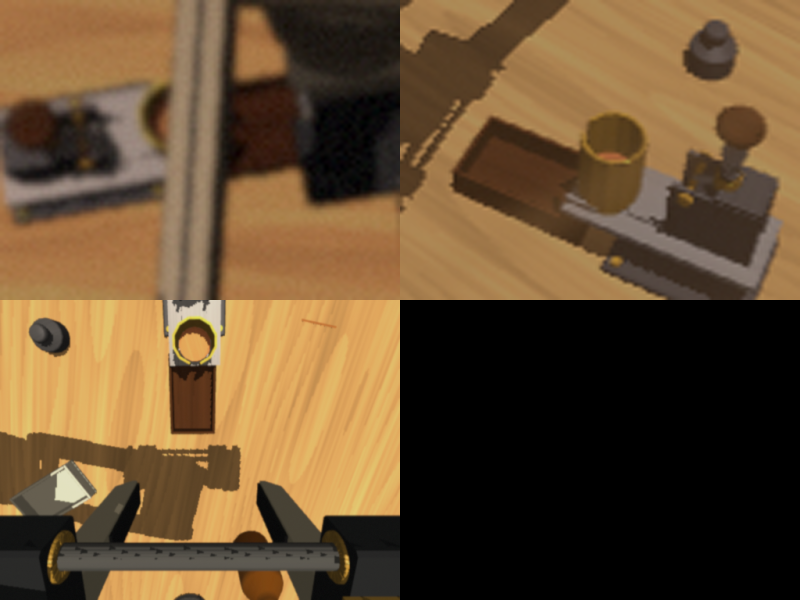

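The tray stands under the mouth and is lined up. I'll close the fingers and go above the knob.

>>> step_arm --steps '[[[0,0,0,-0.008,0.03,0,0.5],[0,0,0,-0.018,0.075,0,1],[0,0,0,-0.027,0.12,0,1],[0,0,0,-0.035,0.16,0,1],[0,0,0,-0.039,0.182,0,1],[0,0,0,-0.04,0.187,-0.01,1],[0,0,0,-0.04,0.187,-0.025,1],[0,0,0,-0.04,0.187,-0.03,1]]]' --squeeze 10

```text
time: 8.45
tool_pos: [0.5776, 0.2158, 0.1993]
eef_rot: [[-0.185, 0.983, 0.005], [0.983, 0.185, -0.001], [-0.002, 0.005, -1.0]]
contact_force: [0.4, -0.4, 0.3]
gripper_width: 0.0007
```

Run:
```python
from h import *
z=np.load("w2.npz");c=(z["K"],z["E"])
m=onz("wrist",(246,84.5),.044,c); f=onz("wrist",(247,170),.026,c); b=onz("wrist",(195*1.28,342.5*1.28-300*1.28),.106,c)
print("mouth",m,"tray front",f,"barrel",b,"dist",np.linalg.norm((f-m)[:2]))
s=manip.get_state();print(s["time"],s["tool_pos"],s["contact_force"],s["gripper_width"])
im=cams.snapshot("scene")[:,:,::-1];cv2.imwrite("pics/scene3.png",cv2.resize(im[160:260,240:370],None,fx=4,fy=4,interpolation=cv2.INTER_CUBIC))
```

```text
mouth [0.59887632 0.11178015 0.044     ] tray front [0.61636926 0.021656   0.026     ] barrel [0.59812204 0.13475718 0.106     ] dist 0.09180613430999646
8.45 [0.57764436 0.21576235 0.19932346] [ 0.41354515 -0.37860443  0.26574268] 0.000660880347423748
```

View pics/scene3.png

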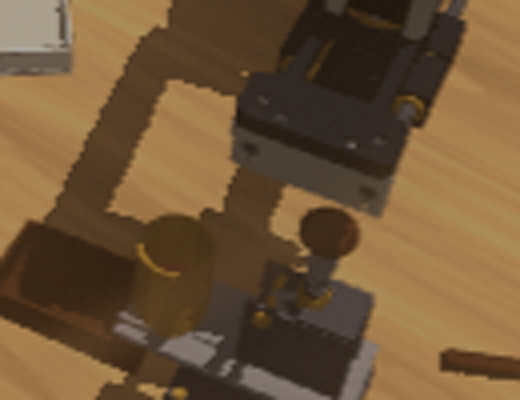

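Gripper is over the knob, with the fingertips hidden behind its body. The tray's front end is 92 mm past the mouth, so 18 mm is under it. I'll feel for the knob, stopping at a height that can't bottom it even if it is at its tallest.

>>> step_arm --steps '[[[0,0.3,0,0.002,0.001,-0.01,1],[0,0.3,0,0.002,0.001,-0.017,1],[0,0.3,0,0.002,0.001,-0.022,1],[0,0.3,0,0.002,0.001,-0.026,1],[0,0.3,0,0.002,0.001,-0.029,1],[0,0.3,0,0.002,0.001,-0.031,1],[0,0.3,0,0.002,0.001,-0.031,1],[0,0.3,0,0.002,0.001,-0.031,1]]]'

```text
time: 9.5
tool_pos: [0.5798, 0.2169, 0.169]
eef_rot: [[-0.185, 0.983, 0.0], [0.983, 0.185, -0.001], [-0.001, 0.0, -1.0]]
contact_force: [-1.7, -0.4, 4.9]
gripper_width: 0.0005
```

>>> step_arm --steps '[[[0,0,0,0,0,-0.001,1],[0,0,0,0,0,-0.002,1],[0,0,0,0,0,-0.003,1],[0,0,0,0,0,-0.004,1],[0,0,0,0,0,-0.005,1],[0,0,0,0,0,-0.005,1],[0,0,0,0,0,-0.005,1],[0,0,0,0,0,-0.005,1]]]'

```text
time: 10.5
tool_pos: [0.5799, 0.2169, 0.1647]
eef_rot: [[-0.185, 0.983, 0.001], [0.983, 0.185, -0.001], [-0.001, 0.001, -1.0]]
contact_force: [-3.0, -1.9, 7.0]
gripper_width: 0.0008
```

Contact is made. My triangulated 0.165 was the middle of the knob, so its top is near 0.173 and the bottom of the stroke near 0.153. I'll go down in small steps and watch the force.

>>> step_arm --steps '[[[0,0,0,0,0,-0.001,1],[0,0,0,0,0,-0.0015,1],[0,0,0,0,0,-0.002,1],[0,0,0,0,0,-0.0025,1],[0,0,0,0,0,-0.003,1],[0,0,0,0,0,-0.0035,1],[0,0,0,0,0,-0.0035,1],[0,0,0,0,0,-0.0035,1]]]'

```text
time: 11.5
tool_pos: [0.5799, 0.2169, 0.1621]
eef_rot: [[-0.185, 0.983, 0.001], [0.983, 0.185, -0.001], [-0.001, 0.001, -1.0]]
contact_force: [-4.6, -1.4, 7.3]
gripper_width: 0.0005
```

>>> step_arm --steps '[[[0,0,0,0,0,-0.001,1],[0,0,0,0,0,-0.0015,1],[0,0,0,0,0,-0.002,1],[0,0,0,0,0,-0.0025,1],[0,0,0,0,0,-0.003,1],[0,0,0,0,0,-0.0035,1],[0,0,0,0,0,-0.0035,1],[0,0,0,0,0,-0.0035,1]]]'

```text
time: 12.5
tool_pos: [0.5799, 0.217, 0.1596]
eef_rot: [[-0.185, 0.983, 0.002], [0.983, 0.185, -0.001], [-0.001, 0.001, -1.0]]
contact_force: [-4.7, -2.0, 7.4]
gripper_width: 0.0006
```

>>> step_arm --steps '[[[0,0,0,0,0,-0.001,1],[0,0,0,0,0,-0.0015,1],[0,0,0,0,0,-0.002,1],[0,0,0,0,0,-0.0023,1],[0,0,0,0,0,-0.0026,1],[0,0,0,0,0,-0.0028,1],[0,0,0,0,0,-0.0028,1],[0,0,0,0,0,-0.0028,1]]]'

```text
time: 13.5
tool_pos: [0.58, 0.217, 0.1578]
eef_rot: [[-0.185, 0.983, 0.002], [0.983, 0.185, -0.0], [-0.001, 0.002, -1.0]]
contact_force: [-4.1, -1.3, 8.0]
gripper_width: 0.0002
```

>>> step_arm --steps '[[[0,0,0,0,0,-0.001,1],[0,0,0,0,0,-0.0014,1],[0,0,0,0,0,-0.0017,1],[0,0,0,0,0,-0.002,1],[0,0,0,0,0,-0.002,1],[0,0,0,0,0,-0.002,1],[0,0,0,0,0,-0.002,1],[0,0,0,0,0,-0.002,1]]]'

```text
time: 14.5
tool_pos: [0.58, 0.217, 0.1567]
eef_rot: [[-0.185, 0.983, 0.002], [0.983, 0.185, -0.001], [-0.001, 0.002, -1.0]]
contact_force: [-4.9, -1.5, 7.2]
gripper_width: 0.0005
```

>>> step_arm --steps '[[[0,0,0,0,0,-0.001,1],[0,0,0,0,0,-0.0014,1],[0,0,0,0,0,-0.0017,1],[0,0,0,0,0,-0.0018,1],[0,0,0,0,0,-0.0018,1],[0,0,0,0,0,-0.0018,1],[0,0,0,0,0,-0.0018,1],[0,0,0,0,0,-0.0018,1]]]'

```text
time: 15.5
tool_pos: [0.58, 0.217, 0.156]
eef_rot: [[-0.186, 0.983, 0.003], [0.983, 0.186, -0.0], [-0.001, 0.003, -1.0]]
contact_force: [-5.1, -3.0, 9.0]
gripper_width: 0.0006
```

>>> step_arm --steps '[[[0,0,0,0,0,-0.001,1],[0,0,0,0,0,-0.0014,1],[0,0,0,0,0,-0.0017,1],[0,0,0,0,0,-0.0019,1],[0,0,0,0,0,-0.0019,1],[0,0,0,0,0,-0.0019,1],[0,0,0,0,0,-0.0019,1],[0,0,0,0,0,-0.0019,1]]]'

```text
time: 16.5
tool_pos: [0.5799, 0.217, 0.155]
eef_rot: [[-0.186, 0.983, 0.003], [0.983, 0.186, -0.001], [-0.001, 0.003, -1.0]]
contact_force: [-4.6, -1.1, 8.9]
gripper_width: 0.0007
```

>>> step_arm --steps '[[[0,0,0,0,0,-0.001,1],[0,0,0,0,0,-0.0014,1],[0,0,0,0,0,-0.0017,1],[0,0,0,0,0,-0.0019,1],[0,0,0,0,0,-0.0019,1],[0,0,0,0,0,-0.0019,1],[0,0,0,0,0,-0.0019,1],[0,0,0,0,0,-0.0019,1]]]'

```text
time: 17.5
tool_pos: [0.58, 0.217, 0.1541]
eef_rot: [[-0.186, 0.983, 0.003], [0.983, 0.186, -0.0], [-0.001, 0.003, -1.0]]
contact_force: [-5.0, -1.6, 8.4]
gripper_width: 0.0005
```

>>> step_arm --steps '[[[0,0,0,0,0,-0.0012,1],[0,0,0,0,0,-0.0016,1],[0,0,0,0,0,-0.0019,1],[0,0,0,0,0,-0.002,1],[0,0,0,0,0,-0.002,1],[0,0,0,0,0,-0.002,1],[0,0,0,0,0,-0.002,1],[0,0,0,0,0,-0.002,1]]]'

```text
time: 18.5
tool_pos: [0.58, 0.217, 0.1532]
eef_rot: [[-0.186, 0.983, 0.004], [0.983, 0.186, -0.001], [-0.001, 0.004, -1.0]]
contact_force: [-4.6, -0.9, 9.0]
gripper_width: 0.0006
```

>>> step_arm --steps '[[[0,0,0,0,0,-0.0012,1],[0,0,0,0,0,-0.0016,1],[0,0,0,0,0,-0.0019,1],[0,0,0,0,0,-0.002,1],[0,0,0,0,0,-0.002,1],[0,0,0,0,0,-0.002,1],[0,0,0,0,0,-0.002,1],[0,0,0,0,0,-0.002,1]]]'

```text
time: 19.5
tool_pos: [0.58, 0.217, 0.1523]
eef_rot: [[-0.186, 0.983, 0.004], [0.983, 0.186, -0.0], [-0.001, 0.004, -1.0]]
contact_force: [-5.7, -2.3, 8.8]
gripper_width: 0.0005
```

>>> step_arm --steps '[[[0,0,0,0,0,-0.0012,1],[0,0,0,0,0,-0.0016,1],[0,0,0,0,0,-0.0019,1],[0,0,0,0,0,-0.002,1],[0,0,0,0,0,-0.002,1],[0,0,0,0,0,-0.002,1],[0,0,0,0,0,-0.002,1],[0,0,0,0,0,-0.002,1]]]'

```text
time: 20.5
tool_pos: [0.5801, 0.217, 0.1519]
eef_rot: [[-0.186, 0.983, 0.005], [0.983, 0.186, -0.0], [-0.001, 0.005, -1.0]]
contact_force: [-7.1, -2.2, 11.9]
gripper_width: 0.0006
```

>>> step_arm --steps '[[[0,0,0,0,0,-0.0012,1],[0,0,0,0,0,-0.0016,1],[0,0,0,0,0,-0.0019,1],[0,0,0,0,0,-0.002,1],[0,0,0,0,0,-0.002,1],[0,0,0,0,0,-0.002,1],[0,0,0,0,0,-0.002,1],[0,0,0,0,0,-0.002,1]]]'

```text
time: 21.5
tool_pos: [0.5802, 0.217, 0.1518]
eef_rot: [[-0.186, 0.983, 0.006], [0.983, 0.186, -0.0], [-0.001, 0.006, -1.0]]
contact_force: [-8.1, -2.0, 13.9]
gripper_width: 0.0007
```

The force rose to 14 N while the height held at 0.152, so the knob is on its stop. I'll let it up and look.

>>> step_arm --steps '[[[0,0,0,0,0,0.004,1],[0,0.3,0,0,0,0.012,1],[0,0.3,0,0,0,0.02,1],[0,0.3,0,0,0,0.027,1],[0,0.3,0,0,0,0.03,1],[0,0.3,0,0,0,0.03,1],[0,0.3,0,0,0,0.03,1],[0,0.3,0,0,0,0.03,1]]]'

```text
time: 22.5
tool_pos: [0.58, 0.217, 0.1814]
eef_rot: [[-0.186, 0.983, -0.0], [0.983, 0.186, -0.0], [-0.0, -0.0, -1.0]]
contact_force: [-0.3, -0.1, 0.1]
gripper_width: 0.0005
```

Run:
```python
from h import *
s=manip.get_state();print(s["time"],s["tool_pos"],s["contact_force"],s["eef_rot"][:,2])
im=cams.snapshot("scene")[:,:,::-1];a=cv2.resize(im[180:270,230:350],None,fx=4,fy=4,interpolation=cv2.INTER_CUBIC)
im=cams.snapshot("top")[:,:,::-1];b=cv2.resize(im[150:240,205:285],None,fx=4,fy=4,interpolation=cv2.INTER_CUBIC)
cv2.imwrite("pics/m3.png",np.hstack([a,b]))
```

```text
22.5 [0.57998911 0.21700675 0.18141988] [-0.26370773 -0.13596145  0.13542247] [-6.88584639e-05 -4.54506955e-04 -9.99999894e-01]
```

View pics/m3.png

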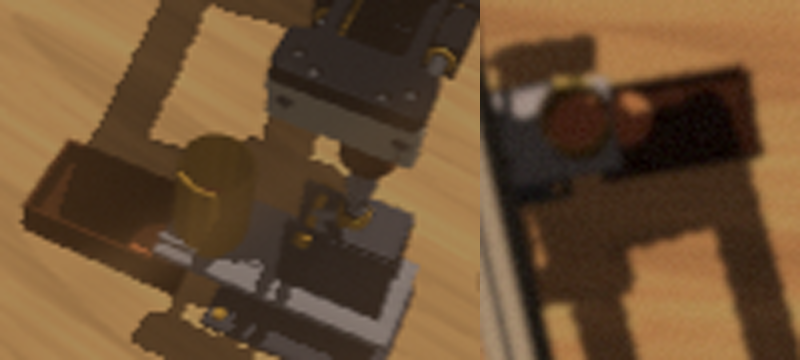

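The top crop shows a copper disc just in front of the mouth, right edge at (652,115); in the scene crop it is at (143,240). I'll check whether it lies on the tray floor or is stuck at deck height.

Run:
```python
from h import *
M=np.array([.5999,.1109]); f=np.array([.191,-.982])
for z in(.008,.048):
    e=onz("top",(247.5,178.3),z); print(z,e,"edge beyond mouth",(e[:2]-M)@f)
    c=np.r_[M+f*((e[:2]-M)@f-.019),z]; n=np.array([.982,.191])
    print("centre beyond mouth",(c[:2]-M)@f,"scene px of centre, front edge, +n edge (crop):",[((proj("scene",p)-[230,180])*4).round(0).tolist() for p in(c,c+np.r_[f,0]*.019,c+np.r_[n,0]*.019)])
```

```text
0.008 [0.61202451 0.08700614 0.008     ] edge beyond mouth 0.025779551259656638
centre beyond mouth 0.006785008798420652 scene px of centre, front edge, +n edge (crop): [[159.0, 236.0], [133.0, 225.0], [146.0, 258.0]]
0.048 [0.60648722 0.08572624 0.048     ] edge beyond mouth 0.025978792976878006
centre beyond mouth 0.006984410905224406 scene px of centre, front edge, +n edge (crop): [[162.0, 199.0], [134.0, 188.0], [149.0, 221.0]]
```

The pixel row matches a disc on the tray floor (z 0.008) and not one at deck height, so coin 1 is in the tray. Second stroke now, with its depth known.

>>> step_arm --steps '[[[0,0,0,0,0,-0.006,1],[0,0,0,0,0,-0.012,1],[0,0,0,0,0,-0.017,1],[0,0,0,0,0,-0.021,1],[0,0,0,0,0,-0.0245,1],[0,0,0,0,0,-0.027,1],[0,0,0,0,0,-0.0285,1],[0,0,0,0,0,-0.029,1]]]'

```text
time: 23.6
tool_pos: [0.5803, 0.217, 0.1534]
eef_rot: [[-0.186, 0.983, 0.001], [0.983, 0.186, -0.0], [-0.0, 0.001, -1.0]]
contact_force: [-2.1, -0.8, 8.2]
gripper_width: 0.0007
```

>>> step_arm --steps '[[[0,0,0,0,0,-0.001,1],[0,0,0,0,0,-0.0014,1],[0,0,0,0,0,-0.0017,1],[0,0,0,0,0,-0.0019,1],[0,0,0,0,0,-0.0019,1],[0,0,0,0,0,-0.0019,1],[0,0,0,0,0,-0.0019,1],[0,0,0,0,0,-0.0019,1]]]'

```text
time: 24.6
tool_pos: [0.5804, 0.2171, 0.1524]
eef_rot: [[-0.186, 0.983, 0.001], [0.983, 0.186, -0.0], [-0.0, 0.001, -1.0]]
contact_force: [-3.0, -1.6, 8.5]
gripper_width: 0.0004
```

>>> step_arm --steps '[[[0,0,0,0,0,-0.001,1],[0,0,0,0,0,-0.0014,1],[0,0,0,0,0,-0.0017,1],[0,0,0,0,0,-0.0019,1],[0,0,0,0,0,-0.002,1],[0,0,0,0,0,-0.002,1],[0,0,0,0,0,-0.002,1],[0,0,0,0,0,-0.002,1]]]'

```text
time: 25.6
tool_pos: [0.5805, 0.2171, 0.1519]
eef_rot: [[-0.186, 0.983, 0.002], [0.983, 0.186, 0.0], [-0.0, 0.002, -1.0]]
contact_force: [-4.7, -1.2, 11.1]
gripper_width: 0.0004
```

>>> step_arm --steps '[[[0,0,0,0,0,-0.001,1],[0,0,0,0,0,-0.0014,1],[0,0,0,0,0,-0.0017,1],[0,0,0,0,0,-0.0019,1],[0,0,0,0,0,-0.002,1],[0,0,0,0,0,-0.002,1],[0,0,0,0,0,-0.002,1],[0,0,0,0,0,-0.002,1]]]'

```text
time: 26.6
tool_pos: [0.5806, 0.2171, 0.1518]
eef_rot: [[-0.186, 0.982, 0.003], [0.982, 0.186, 0.0], [-0.0, 0.003, -1.0]]
contact_force: [-6.0, -1.0, 14.2]
gripper_width: 0.0006
```

Bottomed again, with 14 N at the same height. I'll let the knob up and move clear to the rear, then check.

>>> step_arm --steps '[[[0,0,0,0,0,0.004,1],[0,0,0,0,0,0.012,1],[0,0,0,0,0,0.02,1],[0,0,0,0,0,0.035,1],[0,0,0,-0.01,0.01,0.06,1],[0,0,0,-0.04,0.05,0.08,1],[0,0,0,-0.08,0.1,0.09,1],[0,0,0,-0.12,0.15,0.09,1]]]'

```text
time: 27.6
tool_pos: [0.4627, 0.3657, 0.2439]
eef_rot: [[-0.185, 0.983, 0.006], [0.983, 0.185, 0.002], [0.001, 0.006, -1.0]]
contact_force: [1.3, 0.5, -0.7]
gripper_width: 0.0007
```

>>> step_arm --steps '[[[0,0,0,-0.03,0.03,0,1],[0,0,0,-0.06,0.06,0,1],[0,0,0,-0.09,0.09,0,1],[0,0,0,-0.1,0.1,0,1],[0,0,0,-0.1,0.1,0,1],[0,0,0,-0.1,0.1,0,1],[0,0,0,-0.1,0.1,0,1],[0,0,0,-0.1,0.1,0,1]]]'

```text
time: 28.6
tool_pos: [0.3634, 0.4651, 0.2438]
eef_rot: [[-0.184, 0.983, 0.006], [0.983, 0.184, 0.002], [0.001, 0.006, -1.0]]
contact_force: [0.4, 0.2, -0.0]
gripper_width: 0.0005
```

Run:
```python
from h import *
s=manip.get_state();print(s["time"],s["tool_pos"],s["contact_force"])
im=cams.snapshot("scene")[:,:,::-1];a=cv2.resize(im[180:270,230:330],None,fx=4,fy=4,interpolation=cv2.INTER_CUBIC)
im2=cams.snapshot("top")[:,:,::-1];b=cv2.resize(im2[150:240,185:285],None,fx=4,fy=4,interpolation=cv2.INTER_CUBIC)
cv2.imwrite("pics/m4.png",np.hstack([a,b]))
t0=cv2.imread("pics/top0.png")
# bystander shift by template match in the top view
for n,(x,y,w,h) in dict(bottle=(325,105,35,42),box=(378,135,44,44),magn=(108,208,75,55),weight=(224,240,26,26)).items():
    r=cv2.matchTemplate(im2[y-8:y+h+8,x-8:x+w+8],t0[y:y+h,x:x+w],cv2.TM_CCOEFF_NORMED); _,v,_,l=cv2.minMaxLoc(r); print(n,v,l[0]-8,l[1]-8)
```

```text
28.6 [0.36344122 0.46506913 0.2438198 ] [ 0.4123553   0.21602483 -0.01215215]
bottle 0.9967604279518127 0 0
box 0.9954560399055481 0 0
magn 0.46985507011413574 0 0
weight 0.996595561504364 0 0
```

View pics/m4.png

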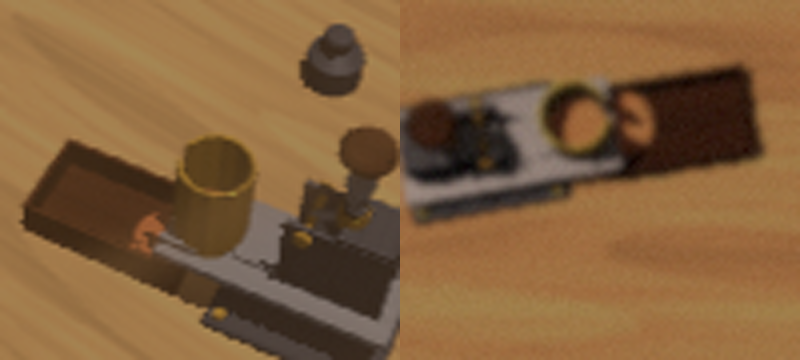

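Coins lie at the tray end in both views, and the magnifier match is low only because the arm's shadow changed there. I'll get a closer wrist view to be sure the second coin isn't hanging from the mouth.

>>> step_arm --steps '[[[0,0,0,0.026,-0.048,0,1],[0,0,0,0.052,-0.097,0,1],[0,0,0,0.078,-0.146,0,1],[0,0,0,0.104,-0.194,0,1],[0,0,0,0.13,-0.243,0,1],[0,0,0,0.156,-0.292,0,1],[0,0,0,0.182,-0.34,0,1],[0,0,0,0.208,-0.389,0,1]]]'

```text
time: 29.7
tool_pos: [0.5719, 0.0745, 0.2441]
eef_rot: [[-0.184, 0.983, 0.006], [0.983, 0.184, 0.002], [0.001, 0.007, -1.0]]
contact_force: [0.6, 0.2, 0.1]
gripper_width: 0.0004
```

>>> step_arm --steps '[[[0,0,0,0.026,-0.048,0,1],[0,0,0,0.05,-0.095,0,1],[0,0,0,0.05,-0.11,-0.02,1],[0,0,0,0.05,-0.11,-0.04,1],[0,0,0,0.05,-0.11,-0.05,1],[0,0,0,0.05,-0.11,-0.05,1],[0,0,0,0.05,-0.11,-0.05,1],[0,0,0,0.05,-0.11,-0.05,1]]]'

```text
time: 30.7
tool_pos: [0.6224, -0.035, 0.1952]
eef_rot: [[-0.185, 0.983, 0.008], [0.983, 0.185, 0.002], [0.0, 0.008, -1.0]]
contact_force: [-0.1, -0.0, 0.3]
gripper_width: 0.0007
```

Run:
```python
from h import *
c=info("wrist");s=manip.get_state();print(s["time"],s["tool_pos"],s["contact_force"])
im=cams.snapshot("wrist")[:,:,::-1]
u=proj("wrist",[.5999+.191*.015,.1109-.982*.015,.008],c);print("coin px",u, "mouth px",proj("wrist",[.5999,.1109,.044],c))
x=int(np.clip(u[0]-80,0,352));y=int(np.clip(u[1]-60,0,264))
im2=cams.snapshot("top")[:,:,::-1];t0=cv2.imread("pics/top0.png");x0,y0,w,h=108,208,75,55
r=cv2.matchTemplate(im2[y0-8:y0+h+8,x0-8:x0+w+8],t0[y0:y0+h,x0:x0+w],cv2.TM_CCOEFF_NORMED);print(cv2.minMaxLoc(r))
cv2.imwrite("pics/w5.png",cv2.resize(im[y:y+120,x:x+160],None,fx=5,fy=5,interpolation=cv2.INTER_CUBIC)); print(x,y)
```

```text
30.7 [ 0.62239822 -0.03499064  0.19524073] [-0.14168837 -0.04493814  0.34420338]
coin px [257.39417082  30.98324081] mouth px [258.1872076    4.33963066]
(0.04269476234912872, 0.9901084303855896, (0, 0), (8, 8))
177 0
```

View pics/w5.png

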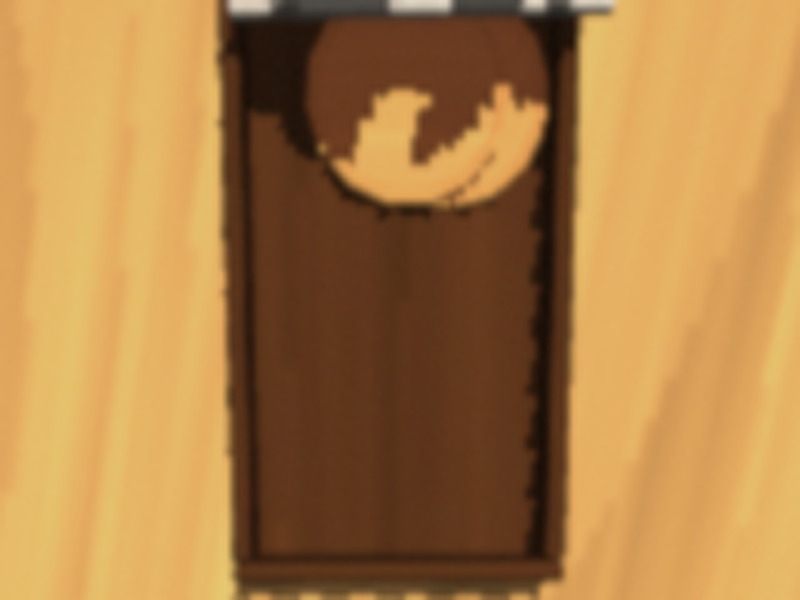

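The wrist crop shows two overlapping copper coins on the tray floor, their edges visible as a double arc at (480,170), with nothing hanging from the deck edge. The tray is square to the mouth. The magnifier now matches at 0.99 with zero shift. I'll hand in.

```bash
python3 -c "
from bench import manip
print(manip.close_job())"
```

```text
the job is handed in; nothing more can be done
None
```

I set the wooden tray under the dispenser's mouth, gave the knob two full strokes, and handed the job in at about 31 s of the 58 s allowed. No verdict was reported.

- **Tray:** by the wrist camera it stands square to the mouth, with about 18 mm of its end under the deck.
- **Knob:** both strokes bottomed at the same fingertip height, 0.152 m. The readings there were about 14 N vertically and 16 N in all, against the 22 N limit. I let the knob up fully each time.
- **Coins:** the last wrist view shows two overlapping coins on the tray floor and nothing hanging from the mouth. I did not count the three left in the barrel.
- **Bystanders:** bottle, money box, magnifier and weight match their starting places in the top view with no shift. The magnifier's first match was poor (0.47), probably because of the arm's shadow; with the arm moved away it was 0.99.
- **Disagreements:** the height I first triangulated for the knob (0.165 m) turned out to be its middle; the strokes put its top near 0.172 m. A sideways force of up to 8 N also showed on the tool while pressing. It was gone once the knob was released, and I did not look into it further.

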